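Draw the fume hood out over the tee and hold it there

ROBOT

A 6-joint arm with a two-finger parallel gripper is mounted at the origin on the work surface. World frame = base frame: x ahead of the robot, y to its left, z up, the work surface at z = 0. Lengths are in mm, angles in degrees, forces in N, time in s.
With the tool pointing down it reaches from about 300 to 850 mm from the base axis. Payload 4.2 kg.
Tool frame: the origin (TCP) lies at the centre of the arm's flange, where the gripper is bolted on; the fingertips stand 191 mm ahead of it and the grasp point (between the pads) lies 172 mm ahead of it; y points along the fingers, x is the direction in which the jaws open and shut, and the axes are right-handed (so a half turn about y gives the same grasp; the last joint's range is limited). The gripper opens to 91 mm and grips with 3 to 60 N. Pads are 32 mm wide; open, the fingers measure 118 mm over their backs; the gripper's body (76 mm by 178 mm) begins 60 mm behind the grasp point.
Start: joints at [-71.792, 18.312, 89.639, -0, 72.044, -1.146], TCP at [190.56, -542.503, 404.776] pointing down, gripper open.
Joint ranges: [-177.97, 177.97], [-48.28, 115.42], [12.27, 149.76], [-77.06, 257.06], [2.81, 150.46], [-146.56, 146.56]. Speed limits (degrees/s): [147.25, 147.25, 180, 180, 180, 180].

INTERFACE

Orientations are given as [roll, pitch, yaw] about the fixed x, y, z axes, in that order (R = Rz(yaw) Ry(pitch) Rx(roll)).
In Python, from workcell import env gives the robot as it stands.
- The arm moves only by the tool carry_out, never from a script. Its argument "increments" is a list of rows, each a list of 3 entries, a list of its own where there are three numbers: the turn, a rotation vector about the tool's x, y, z in rad, then the shift along the tool's x, y, z in mm, then the closure, from 0 (fully open) to 1 (shut). In form: [[[wx, wy, wz], [dx, dy, dz], claw], ...]. A call has 1 to 10 rows; each row is the pose to reach, as a shift and turn from the pose commanded when the call began, along the tool's axes at that moment; what a row does not reach only later rows make up. A row lasts 1/12 s, in which the tool goes at most 41.7 mm and 7.16 degrees, less where a joint would pass 70% of its speed; a pose out of reach is approached as far as the arm can. A call with a gripper value outside its range is refused whole. The fingers move at their own pace and stop on an object; "force" is the grip in N (left out, the last holds). Time passes only in rows, so rows that repeat a pose let the fingers close. It gives the time, the measured TCP pose, the force and the opening at its end, in the units of the state.
- env.state(): the state, without advancing time (a new reading comes with each control period).
- env.grab_frame(name): name is "scene" or "top" or "wrist"; returns a dict with "frame" (400x640x3 uint8, blue, green, red), "z_map" (400x640 float32, mm along the optical axis (not along the pixel's ray), 0 where there is no reading), "camera_matrix" (3x3 intrinsics, pixels), "rvec" (rotation vector, rad) and "tvec" (3), from world to camera coordinates, as OpenCV has them; the wrist camera has in their place "hand_eye" (4x4, takes a point from camera to tool coordinates, whose origin is the TCP and whose axes are the tool frame's). Camera axes: x right, y down, z forward; pixel columns grow to the right and rows downward; lengths in mm; the calibration is good to about 2 mm. A picture is of the moment at which its call begins: read the wrist's pose just before it.
- env.job_done(): hands the job in, once; it reports no verdict.
The state is a dict: "time_s": time; "qpos": joint angles; "qvel": joint speeds; "effort": joint torques, N m; "ee_pos": TCP position; "ee_rot": TCP orientation; "force": force on the tool from outside, world axes, zero at the start; "torque": the same for the moment, N m; "gripper_width": finger opening in mm.
Only numpy, scipy, OpenCV 4.12 (cv2) and the standard library are available. Lean on these libraries where they do the work, as an engineer would, in place of code of your own. Each camera call takes 0.05 s, during which the arm holds its last target. There are 200 camera calls.

TASK

The tube tee in the jig is about to be welded and the fume extractor has to catch the smoke. First open the slide gate on the extractor's pipe fully by drawing its black grip straight up; then take the black handle on top of the hood, squeeze in the release paddle on its front, and pull the hood straight out, past the first catch, to its second stop, so that it stands over the tee. Finish while still gripping the handle and holding the hood out at its second stop, with the gate left fully open and the loose things on the bench left where they lie.

Things in the scene. Friction and masses are not known exactly. Their poses are not given: they have to be found in the camera images.
- extractor: Fixed fume extractor: grey cabinet 220 (x) x 300 (y) x 228 mm high, bail on top to 249. Origin: centre of its underside, z up. A level pipe, axis 150 mm up, leaves its front along the body's -x: slide gate (x -176 to -154 mm, 100 wide, top at 206), outer pipe 58 mm thick to x = -355, then the telescoping hood, which is pulled out along -x. Place and yaw vary.
- gate (a joint): Slide gate in the pipe: 0 = shut (lowest), 0.058 m = fully open (end stop). Moves straight up; stiff (about 4 N of friction), stays where it is left. Starts up to 12 mm open.
- gate_grip (a point): Centre of the gate's black grip block: 14 mm thick along the pipe (extractor x), 44 mm wide across it (y), 34 mm tall. 237 mm above the bench when shut, 295 mm when fully open; the casting's top is 14 mm below the block when shut. The cabinet stands 55 mm behind it (+x), so take it from above across its 44 mm width.
- hood (a joint): How far the hood is pulled out along the extractor's -x: 0 = home, 0.055 m = first catch, 0.110 m = second stop and end of travel. A weak spring (2 to 2.5 N, with 1.6 N friction) draws it home. A spring pin, seen in holes on top of the outer pipe, catches it at home and at each stop (2 to 4 mm of play) unless the release paddle is held in; held in, the hood glides past the first catch.
- handle_bar (a point): Black bar on the hood, moves with it. Origin: bar centre, 225 mm above the bench; axes as the extractor's. 26 mm thick (x), 122 long (y), 24 tall, on posts at y = +-54 mm (94 mm free between); 26 mm free below. 33 mm thick over the paddle in its -x face. Take it from above at its middle, fingers closing along x, one on the paddle, one behind the bar.
- release (a joint): Release paddle in the middle of the bar's -x face, 44 mm wide, 16 mm tall, 7 mm proud: 0 = out, 0.006 m = fully in (6 N; 2.4 N to start it). In by more than 3.5 mm it frees the hood; it springs out when let go. A grip of 20 N or more squeezes it fully in.
- hood_mouth (a point): Centre of the hood's round mouth (100 mm across, facing ahead and 40 degrees down), 103 mm beyond the bar along the extractor's -x, 102 mm above the bench; moves with the hood. Lowest rim point 64 mm above the bench.
- tee_joint (a point): The tacked joint of the steel tube tee (32 mm tubes) in the fixed jig, 50 mm above the bench, ahead of the hood: about 40 mm beyond its mouth when the hood is at its second stop. The jig's clamp is up to 82 mm tall.
- spray_can: Bystander: plain spray can, 66 mm across, 190 mm tall; origin under its centre.
- offcut: Bystander: steel tube offcut 27 mm thick, 160 mm long; origin under its middle.
- drill_long: Bystander: drill bit 10 mm thick, 120 mm long; origin under its middle.
- drill_short: Bystander: drill bit 8 mm thick, 75 mm long; origin under its middle.
- wire_brush: Bystander: wooden wire brush, 260 mm long, 31 mm tall; origin on the bench near its middle.
- chipping_hammer: Bystander: chipping hammer, 290 mm long, 22 mm tall; origin on the bench near its middle.
- earth_clamp: Bystander: copper earth clamp lying flat, 180 mm long, 26 mm tall; origin on the bench near its pivot.
- magnet_square: Bystander: welding magnet, 80 mm, 24 mm tall; origin on the bench.

How it is judged (in metres and radians):
On the way, in this order (a step that is already met when the one before it is completed fails the run):
1. the slide gate is drawn fully open (value of joint gate above 0.052 m), for 0.2 s.
2. the release paddle is squeezed in with the hood still at home (value of joint release above 0.0035 m and value of joint hood below 0.02 m), for 0.1 s.
3. the hood is pulled out to its second stop by its handle (value of joint hood above 0.104 m and contact force between the fingers and hood above 1 N), for 0.3 s.
At the end, for the whole second after the job is handed in: The gate is open to within 6 mm of its end stop, the hood is out to within 6 mm of its second stop and still (under 20 mm/s), its mouth within 90 mm of the tee's joint seen from above, and the fingers still grip the handle with more than 2 N (value of joint hood above 0.104 m and velocity of joint hood between -0.02 and 0.02 m/s and contact force between the fingers and hood above 2 N and horizontal distance between hood_mouth and tee_joint below 0.09 m and value of joint gate above 0.052 m); the arm keeps its last pose, push and grip.
It fails at once if a loose thing on the bench is pushed or knocked more than 30 mm from its place (distance of any of spray_can, offcut, drill_long, drill_short, wire_brush, chipping_hammer, earth_clamp, magnet_square from where it was at the start of the episode above 0.03 m).
It also fails if it takes over 48 s, if anything falls off the work surface, if the arm or the gripper's body presses on something with over 40 N, if the wrist force passes 120 N, or if a joint passes its speed limit or range.

## Working session

There is one attempt and no reset: what is moved stays moved. The work goes in short steps, Python scripts to look and compute and a tool call to move; the robot and the scene stay as the last step left them, time stands still between calls to the robot, and variables do not carry over. Pictures are saved under pics/ and viewed, about 8 in all and at most 12, crops included, and the job is handed in when it is done.

Besides the shell and the picture viewer there is one more tool, called after ">>>" as name([rows], argument=value, ...), one row to a line, values as JSON. carry_out: Moves the arm, as the interface text tells. Its arguments: {"type":"object","properties":{"increments":{"type":"array","items":{"type":"array"}},"force":{"type":"number"}},"required":["increments"]}

```bash
mkdir -p pics; cat > h.py <<'E'
import numpy as np,cv2
from scipy.spatial.transform import Rotation as R
from workcell import env
def cloud(n):
    s=env.state(); f=env.grab_frame(n); K=np.array(f["camera_matrix"]); z=f["z_map"].astype(float)
    v,u=np.mgrid[:z.shape[0],:z.shape[1]]
    P=np.stack([(u-K[0,2])/K[0,0]*z,(v-K[1,2])/K[1,1]*z,z],-1)
    if n=="wrist":
        H=np.array(f["hand_eye"]); P=P@H[:3,:3].T+H[:3,3]
        P=P@R.from_euler('xyz',s["ee_rot"],degrees=True).as_matrix().T+np.array(s["ee_pos"])
    else:
        Rm=cv2.Rodrigues(np.array(f["rvec"],float))[0]; P=(P-np.array(f["tvec"]).ravel())@Rm
    P[z==0]=np.nan
    return f["frame"],P
E
python3 - <<'E'
from h import *
print(env.state())
a=[]
for n in("scene","top"):
    im,P=cloud(n); np.savez(n+".npz",im=im,P=P); cv2.imwrite(f"pics/{n}.png",im)
E
```

```text
{'time_s': 0.0, 'qpos': array([-7.17912952e+01,  1.83511987e+01,  8.97066178e+01, -4.17654299e-04,
        7.20421903e+01, -1.14591286e+00]), 'qvel': array([-0.05134206,  0.00336644, -0.01983772,  0.09195926,  0.0652664 ,
       -0.08561139]), 'effort': array([ 1.19120148e-03, -4.12466347e+01, -2.31970489e+01,  7.27650197e-02,
        4.55715274e-02, -1.48062295e-04]), 'ee_pos': array([ 190.51087821, -542.3463382 ,  403.92297678]), 'ee_rot': array([-89.998397  ,   0.09999477, -70.64525187]), 'force': array([-0.0391087 ,  0.01475562, -0.67802634]), 'torque': array([ 0.0109116 ,  0.02248666, -0.00973492]), 'gripper_width': 91.04430914399879}
```

View pics/scene.png

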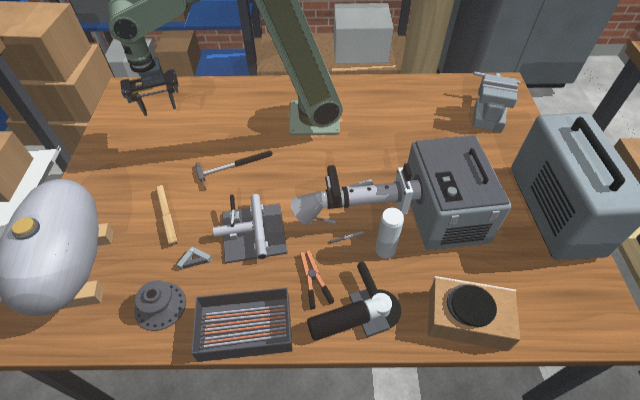

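View pics/top.png

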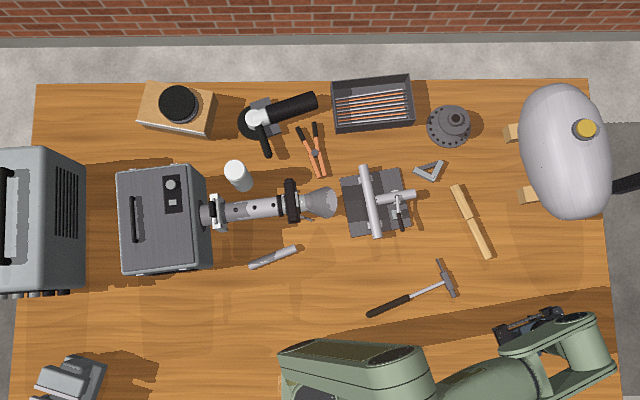

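The scene view shows the cabinet at about (455,190), the gate at (405,190) and the handle at (333,185). In the top view the cabinet is at (165,220), the gate grip at (217,210), the bar at (291,201) and the can at (238,175).

```bash
python3 - <<'E'
import numpy as np,cv2
d=np.load("top.npz");im=d["im"];P=d["P"]
for n,(u0,u1,v0,v1),(z0,z1) in [("cab",(110,215,155,285),(220,236)),("grip",(205,235,180,245),(235,275)),("bar",(275,310,170,230),(222,245)),("pipe",(228,282,185,225),(165,190)),("can",(220,255,155,195),(180,200)),("jig",(335,415,160,240),(35,90))]:
    p=P[v0:v1,u0:u1].reshape(-1,3);p=p[(p[:,2]>z0)&(p[:,2]<z1)]
    (c,s,a)=cv2.minAreaRect(p[:,:2].astype(np.float32))
    print(n,len(p),"mean",p.mean(0).round(1),"zmax",p[:,2].max().round(1),"rect",np.round(c,1),np.round(s,1),round(a,1))
for n,(u0,u1,v0,v1) in [("g",(208,228,186,236)),]:
    print(P[v0:v1:4,u0:u1:2,2].round(0))
big=np.hstack([cv2.resize(im[170:245,190:340],None,fx=5,fy=5,interpolation=cv2.INTER_CUBIC)])
cv2.imwrite("pics/crop.png",big)
E
```

```text
cab 6893 mean [496.7 438.3 228.3] zmax 236.0 rect [503.8 408.9] [291.5 276.2] 6.8
grip 105 mean [518.7 276.8 253.3] zmax 263.1 rect [519.3 278.6] [43.4 16.1] 8.3
bar 438 mean [544.9  58.1 236.6] zmax 244.4 rect [546.2  56.5] [122.7  33. ] 6.8
pipe 917 mean [531.7 167.  175.7] zmax 189.0 rect [533.9 169.2] [ 57.9 161.4] 6.7
can 353 mean [642.7 226.9 189.6] zmax 197.7 rect [643.1 227.7] [58.4 59.4] 88.7
jig 1403 mean [ 565.2 -217.6   56.2] zmax 87.0 rect [ 579.5 -245. ] [240.1 168. ] 9.8
[[  1.   1.  -1.  -1.   6.  -4.  -0.   4.  -0.   0.]
 [  0.  -5.  -3.  -0.  -2.  -4.   1.   2.   3.   5.]
 [  5. 209. 206. 205. 208. 199.   2.   1.  -3.  -4.]
 [ -3. 202. 217. 197. 204. 185. 160. 121.   5.   0.]
 [263. 257. 252. 232. 208. 199. 167. 158. 170.   1.]
 [246. 255. 256. 237. 203. 201. 178. 181. 179. 176.]
 [179. 253. 254. 252. 209. 204. 183. 181. 178. 180.]
 [184. 261. 252. 254. 189. 204. 182. 183. 181. 179.]
 [178. 177. 208. 213. 200. 203. 190. 174. 174. 169.]
 [171. 168. 206. 222. 209. 204. 192. 166. 159. 157.]
 [ 52.   3. 208. 208. 214. 199. 205. 173. 133. 105.]
 [ 44.   2.  -1.   3. 160. 159. 149. 143. 138. 111.]
 [ 57.  26.  -5.   5.  -2.   1.  -1.   7.  -2.   9.]]
```

View pics/crop.png

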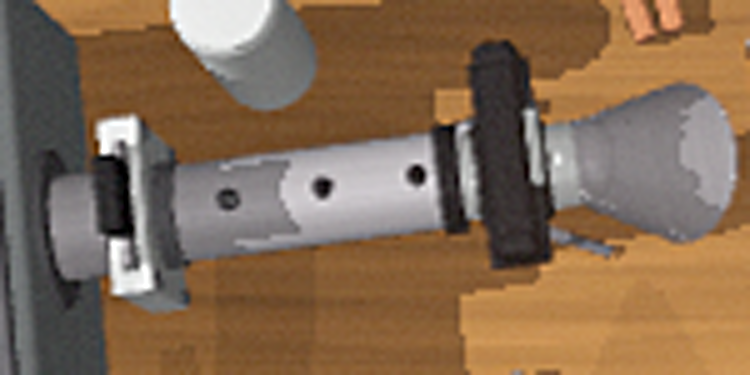

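```bash
cat >> h.py <<'E'
def to(pos,yaw,s=None):
    s=s or env.state(); A=R.from_euler('xyz',s["ee_rot"],degrees=True)
    B=R.from_euler('xyz',[-90,0,yaw],degrees=True)
    print("turn",(A.inv()*B).as_rotvec().round(4),"shift",A.inv().apply(np.array(pos)-s["ee_pos"]).round(1),"from",np.round(s["ee_pos"],1),np.round(s["ee_rot"],2))
E
python3 - <<'E'
from h import *
to([519,278,500],6.8,dict(ee_pos=np.array([190.56,-542.503,404.776]),ee_rot=[-90,0,-70.646]))
E
```

```text
turn [ 0.     -1.3517  0.    ] shift [-665.3  -95.2  581.8] from [ 190.6 -542.5  404.8] [-90.     0.   -70.65]
```

>>> carry_out([
  [[0,-0.05,0],[-10,-10,9],0],
  [[0,-0.12,0],[-35,-25,30],0],
  [[0,-0.22,0],[-65,-40,57],0],
  [[0,-0.33,0],[-95,-60,83],0],
  [[0,-0.44,0],[-125,-80,109],0],
  [[0,-0.55,0],[-155,-95,135],0],
  [[0,-0.66,0],[-185,-95,162],0],
  [[0,-0.77,0],[-215,-95,188],0],
  [[0,-0.88,0],[-245,-95,214],0],
  [[0,-1.0,0],[-275,-95,240],0],
], force=30)

```text
time_s: 0.93
ee_pos: [325.7, -201.5, 499.7]
ee_rot: [-90.0, -0.0, -13.1]
force: [1.1, -1.1, -0.1]
gripper_width: 90.9
```

```bash
python3 - <<'E'
from h import *
to([519,278,500],6.8)
E
```

```text
turn [ 1.000e-04 -3.469e-01  3.000e-04] shift [ 7.970e+01 -3.000e-01  5.108e+02] from [ 325.7 -201.5  499.7] [-9.000e+01 -2.000e-02 -1.308e+01]
```

>>> carry_out([
  [[0,-0.03,0],[6,0,38],0],
  [[0,-0.06,0],[12,0,77],0],
  [[0,-0.1,0],[18,0,116],0],
  [[0,-0.14,0],[24,0,155],0],
  [[0,-0.18,0],[30,0,194],0],
  [[0,-0.22,0],[36,0,233],0],
  [[0,-0.26,0],[42,0,272],0],
  [[0,-0.3,0],[48,0,311],0],
  [[0,-0.32,0],[53,0,345],0],
  [[0,-0.337,0],[57,0,370],0],
])

```text
time_s: 1.77
ee_pos: [467.3, 146.1, 499.1]
ee_rot: [-90.0, 0.0, 6.1]
force: [-1.0, 0.1, -0.3]
gripper_width: 91.5
```

```bash
python3 - <<'E'
from h import *
to([519,278,500],6.8)
im,P=cloud("wrist"); np.savez("w1.npz",im=im,P=P); cv2.imwrite("pics/w1.png",im)
E
```

```text
turn [-0.0004 -0.0116 -0.0008] shift [ 65.5  -0.9 125.6] from [467.3 146.1 499.1] [-8.998e+01  4.000e-02  6.140e+00]
```

View pics/w1.png

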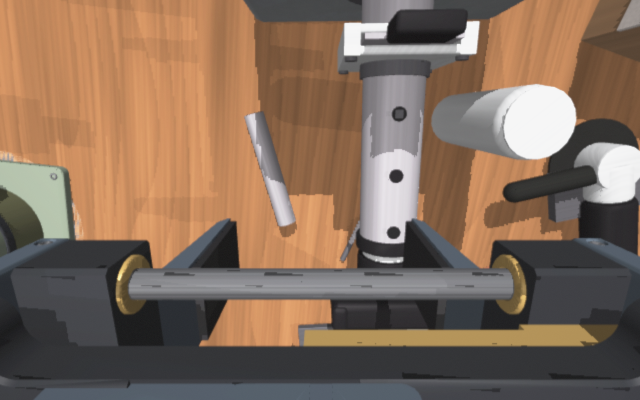

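The wrist view shows the black gate grip at (427,25), the pipe along column 395 and the gripper body lying wide along the jaws.

```bash
python3 - <<'E'
from h import *
d=np.load("w1.npz");P=d["P"];im=d["im"]
p=P[5:50,380:475].reshape(-1,3);p=p[p[:,2]>243]
print(len(p),p.mean(0).round(1),np.percentile(p[:,2],[5,50,95]))
c,s,a=cv2.minAreaRect(p[:,:2].astype(np.float32));print(c,s,a)
# pipe ridge line: highest pts
q=P[80:240,350:430].reshape(-1,3);q=q[(q[:,2]>173)&(q[:,2]<182)]
l=cv2.fitLine(q[:,:2].astype(np.float32),cv2.DIST_HUBER,0,.01,.01).ravel();print(len(q),l,np.degrees(np.arctan2(l[0],-l[1])))
to([519.3,278,420],6.8)
E
```

```text
2061 [518.3 277.3 254.4] [246.62855671 255.31371744 256.80991369]
(519.5361938476562, 278.3477478027344) (43.92946243286133, 14.703778266906738) 5.664355278015137
5754 [ 1.0787419e-01 -9.9416453e-01  5.2947089e+02  1.8393214e+02] 6.1927867
turn [-0.0038 -0.0095  0.0006] shift [ 64.3  79.2 122.9] from [468.7 148.5 498.7] [-8.978e+01 -3.000e-02  6.260e+00]
```

>>> carry_out([
  [[0,-0.002,0],[18,0,30],0],
  [[0,-0.004,0],[36,0,65],0],
  [[0,-0.005,0],[50,0,95],0],
  [[0,-0.005,0],[60,0,114],0],
  [[0,-0.005,0],[64.3,0,122.9],0],
  [[0,-0.005,0],[64.3,0,122.9],0],
])

```text
time_s: 2.32
ee_pos: [518.4, 273.6, 498.5]
ee_rot: [-90.0, 0.1, 6.3]
force: [-0.6, 0.1, 0.6]
gripper_width: 91.4
```

```bash
python3 - <<'E'
from h import *
import time
to([519.3,278,413],6.5)
E
```

```text
turn [ 0.0006 -0.0027 -0.0016] shift [ 1.5 85.5  4.4] from [518.4 273.6 498.5] [-9.004e+01  9.000e-02  6.350e+00]
```

>>> carry_out([
  [[0,-0.003,0],[1,10,2],0],
  [[0,-0.003,0],[1,30,3],0],
  [[0,-0.003,0],[1,45,3],0],
  [[0,-0.003,0],[1,50,3],0],
  [[0,-0.003,0],[1,50,3],0],
])

```text
time_s: 2.73
ee_pos: [518.1, 273.9, 448.2]
ee_rot: [-90.1, 0.2, 6.3]
force: [-0.0, -0.3, 0.5]
gripper_width: 90.9
```

```bash
python3 - <<'E'
from h import *
to([519.3,278,413],6.5)
E
```

```text
turn [ 0.0017 -0.0027 -0.0034] shift [ 1.8 35.2  4. ] from [518.1 273.9 448.2] [-90.1    0.19   6.34]
```

>>> carry_out([
  [[0,-0.003,0],[1.5,5,3],0],
  [[0,-0.003,0],[1.5,18,4],0],
  [[0,-0.003,0],[1.5,30,4],0],
  [[0,-0.003,0],[1.5,35,4],0],
  [[0,-0.003,0],[1.5,35,4],0],
  [[0,-0.003,0],[1.5,35,4],0],
])

```text
time_s: 3.23
ee_pos: [519.8, 279.4, 415.4]
ee_rot: [-90.0, -0.1, 6.6]
force: [-0.2, -0.0, 0.8]
gripper_width: 91.1
```

```bash
python3 - <<'E'
from h import *
to([519.3,278,413],6.5)
E
```

```text
turn [-0.0003  0.0014  0.001 ] shift [-0.7  2.4 -1.3] from [519.8 279.4 415.4] [-8.998e+01 -6.000e-02  6.580e+00]
```

>>> carry_out([
  [[0,0,0],[0,2,-1],0.3],
  [[0,0,0],[0,2,-1],0.7],
  [[0,0,0],[0,2,-1],0.7],
  [[0,0,0],[0,2,-1],0.7],
  [[0,0,0],[0,2,-1],0.7],
  [[0,0,0],[0,2,-1],0.7],
  [[0,0,0],[0,2,-1],0.7],
  [[0,0,0],[0,2,-1],0.7],
], force=30)

```text
time_s: 3.9
ee_pos: [520.3, 278.5, 412.8]
ee_rot: [-90.0, -0.1, 6.6]
force: [4.4, 1.3, -0.4]
gripper_width: 43.9
```

Gripped at 44 mm, as expected for the grip's width. Drawing up.

>>> carry_out([
  [[0,0,0],[0,-4,0],0.7],
  [[0,0,0],[0,-12,0],0.7],
  [[0,0,0],[0,-21,0],0.7],
  [[0,0,0],[0,-30,0],0.7],
  [[0,0,0],[0,-39,0],0.7],
  [[0,0,0],[0,-47,0],0.7],
  [[0,0,0],[0,-53,0],0.7],
  [[0,0,0],[0,-57,0],0.7],
  [[0,0,0],[0,-57,0],0.7],
])

```text
time_s: 4.65
ee_pos: [520.6, 278.7, 468.4]
ee_rot: [-90.0, -0.0, 6.6]
force: [5.9, 1.3, -8.1]
gripper_width: 44.0
```

>>> carry_out([
  [[0,0,0],[0,-1,0],0.7],
  [[0,0,0],[0,-2,0],0.7],
  [[0,0,0],[0,-3,0],0.7],
  [[0,0,0],[0,-3,0],0.7],
])

```text
time_s: 4.98
ee_pos: [521.0, 278.9, 468.5]
ee_rot: [-90.1, 0.1, 6.6]
force: [7.9, 2.7, -20.0]
gripper_width: 43.9
```

The end stop is felt: 20 N and no further rise. I'll ease off, open and go up clear.

>>> carry_out([
  [[0,0,0],[0,2,0],0.7],
  [[0,0,0],[0,2,0],0.3],
  [[0,0,0],[0,2,0],0],
  [[0,0,0],[0,2,0],0],
  [[0,0,0],[0,2,0],0],
  [[0,0,0],[0,2,0],0],
  [[0,0,0],[0,2,0],0],
])

```text
time_s: 5.57
ee_pos: [519.5, 278.4, 471.2]
ee_rot: [-90.0, -0.0, 6.6]
force: [0.0, -0.0, -0.1]
gripper_width: 81.0
```

>>> carry_out([
  [[0,0,0],[0,-8,0],0],
  [[0,0,0],[0,-28,0],0],
  [[0,0,0],[0,-52,0],0],
  [[0,0,0],[0,-62,0],0],
  [[0,0,0],[0,-67,0],0],
  [[0,0,0],[0,-68,0],0],
])

```text
time_s: 6.07
ee_pos: [519.7, 278.4, 539.7]
ee_rot: [-90.0, -0.1, 6.6]
force: [-0.2, 0.1, 0.4]
gripper_width: 91.2
```

```bash
python3 - <<'E'
from h import *
to([544,75,537],-83.4)
E
```

```text
turn [-1.9000e-03  1.5705e+00  1.0000e-03] shift [   0.8    2.6 -204.9] from [519.7 278.4 539.7] [-89.97  -0.1    6.59]
```

>>> carry_out([
  [[0,0.04,0],[0,0,-6],0],
  [[0,0.14,0],[0,0,-20],0],
  [[0,0.25,0],[0,0,-38],0],
  [[0,0.36,0],[0,0,-56],0],
  [[0,0.47,0],[0,0,-74],0],
  [[0,0.58,0],[0,0,-92],0],
  [[0,0.69,0],[0,0,-110],0],
  [[0,0.8,0],[0,0,-128],0],
  [[0,0.91,0],[0,0,-146],0],
  [[0,1.0,0],[0,0,-160],0],
])

```text
time_s: 6.9
ee_pos: [538.1, 118.3, 537.2]
ee_rot: [-90.2, 0.1, -51.0]
force: [-0.5, -0.7, 0.4]
gripper_width: 90.5
```

```bash
python3 - <<'E'
from h import *
to([510,60,500],-83.4)
E
```

```text
turn [ 3.000e-03  5.648e-01 -1.000e-04] shift [ 27.7  37.4 -58.4] from [538.1 118.3 537.2] [-9.016e+01  5.000e-02 -5.104e+01]
```

>>> carry_out([
  [[0,0.08,0],[0,3,-14],0],
  [[0,0.18,0],[2,12,-35],0],
  [[0,0.29,0],[5,22,-55],0],
  [[0,0.4,0],[7,32,-70],0],
  [[0,0.5,0],[9,36,-79],0],
  [[0,0.555,0],[9,37,-82],0],
  [[0,0.565,0],[9,37,-82],0],
  [[0,0.565,0],[9,37,-82],0],
  [[0,0.565,0],[9,37,-82],0],
])

```text
time_s: 7.65
ee_pos: [480.6, 60.8, 501.3]
ee_rot: [-90.0, 0.0, -83.0]
force: [0.2, 0.6, -0.6]
gripper_width: 91.5
```

```bash
python3 - <<'E'
from h import *
to([546,60,440],-83.4)
im,P=cloud("wrist"); np.savez("w2.npz",im=im,P=P)
m=(P[...,2]>225)&(P[...,2]<245)&(abs(P[...,1]-60)<60)&(abs(P[...,0]-546)<90)
v,u=np.nonzero(m)
if len(v):
    p=P[m]; print(len(p),p.mean(0),cv2.minAreaRect(p[:,:2].astype(np.float32)),u.min(),u.max(),v.min(),v.max())
g=(P[...,2]>280)&(P[...,2]<330)&(abs(P[...,1]-278)<40); print("gate",g.sum(),P[g].mean(0) if g.any() else '')
im[m]=im[m]//2+np.array([0,127,0],np.uint8); cv2.imwrite("pics/w2.png",im)
E
```

```text
turn [ 0.0007  0.0069 -0.0001] shift [ 8.8 61.3 64.9] from [480.6  60.8 501.3] [-90.04   0.   -83.  ]
6637 [549.68257893  59.15987786 235.78280089] ((546.4246826171875, 56.234901428222656), (121.57218933105469, 32.55302047729492), 6.800755023956299) 315 360 29 203
gate 0
```

View pics/w2.png

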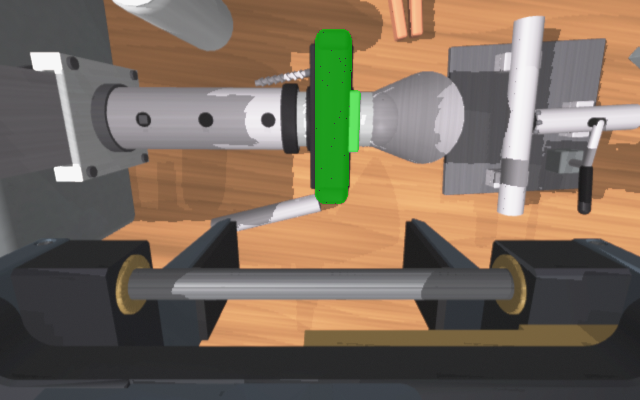

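The wrist view shows the bar highlighted at columns 315–350 and rows 29–203, the paddle at (355,120) and the hood home. The top and wrist measurements agree on the bar to 0.3 mm. The drill bit and the offcut lie on the bench, far below the fingers.

```bash
python3 - <<'E'
from h import *
to([546.3,57,397],-83.2)
im,P=cloud("top"); q=P[170:250,190:240].reshape(-1,3); q=q[q[:,2]>270]; print("gate top",len(q),np.median(q,0))
E
```

```text
turn [ 0.0004  0.0035 -0.    ] shift [ 11.9 104.4  64.8] from [480.6  60.9 501.4] [-90.02   0.   -83.  ]
gate top 140 [517.78989822 275.36392913 309.15282797]
```

>>> carry_out([
  [[0,0.003,0],[3,2,15],0],
  [[0,0.003,0],[8,10,40],0],
  [[0,0.003,0],[11,25,60],0],
  [[0,0.003,0],[11.5,45,64.5],0],
  [[0,0.003,0],[11.9,58,64.8],0],
  [[0,0.003,0],[11.9,64,64.8],0],
  [[0,0.003,0],[11.9,64,64.8],0],
  [[0,0.003,0],[11.9,64,64.8],0],
])

```text
time_s: 8.42
ee_pos: [546.2, 56.8, 438.1]
ee_rot: [-90.0, -0.0, -83.2]
force: [0.3, -0.3, 0.3]
gripper_width: 91.4
```

```bash
python3 - <<'E'
from h import *
to([546.3,57,397],-83.2)
E
```

```text
turn [-0.0004 -0.0003  0.0001] shift [-0.2 41.1  0.1] from [546.2  56.8 438.1] [-89.98  -0.   -83.22]
```

>>> carry_out([
  [[0,0,0],[0,6,0],0],
  [[0,0,0],[0,20,0],0],
  [[0,0,0],[0,33,0],0],
  [[0,0,0],[0,40,0],0],
  [[0,0,0],[0,41,0],0],
  [[0,0,0],[0,41,0],0],
])

```text
time_s: 8.92
ee_pos: [546.1, 56.7, 397.0]
ee_rot: [-90.0, -0.0, -83.2]
force: [0.9, -0.1, 0.5]
gripper_width: 91.5
```

>>> carry_out([
  [[0,0,0],[0,0,0],0.4],
  [[0,0,0],[0,0,0],0.9],
  [[0,0,0],[0,0,0],0.9],
  [[0,0,0],[0,0,0],0.9],
  [[0,0,0],[0,0,0],0.9],
  [[0,0,0],[0,0,0],0.9],
  [[0,0,0],[0,0,0],0.9],
  [[0,0,0],[0,0,0],0.9],
  [[0,0,0],[0,0,0],0.9],
  [[0,0,0],[0,0,0],0.9],
], force=35)

```text
time_s: 9.75
ee_pos: [546.1, 57.2, 396.7]
ee_rot: [-90.0, 0.1, -83.3]
force: [-0.9, 4.2, -0.4]
gripper_width: 27.3
```

```bash
python3 - <<'E'
from h import *
s=env.state();print(s["gripper_width"],s["force"])
to([559.3,-52.3,397],-83.2)
E
```

```text
27.276923324580654 [-0.9386984   4.2141802  -0.44806857]
turn [ 0.0001 -0.0012 -0.0022] shift [110.3  -0.6   0.3] from [546.1  57.2 396.7] [-90.     0.13 -83.27]
```

The opening is 27.3 mm, so the paddle is fully in with the hood at home. Pulling out along tool +x.

>>> carry_out([
  [[0,0,0],[3,0,0],0.9],
  [[0,0,0],[10,0,0],0.9],
  [[0,0,0],[20,0,0],0.9],
  [[0,0,0],[32,0,0],0.9],
  [[0,0,0],[44,0,0],0.9],
  [[0,0,0],[56,0,0],0.9],
  [[0,0,0],[68,0,0],0.9],
  [[0,0,0],[80,0,0],0.9],
  [[0,0,0],[90,0,0],0.9],
  [[0,0,0],[96,0,0],0.9],
])

```text
time_s: 10.58
ee_pos: [557.4, -38.6, 396.7]
ee_rot: [-90.0, 0.1, -83.3]
force: [0.4, 5.5, 0.1]
gripper_width: 26.4
```

>>> carry_out([
  [[0,0,0],[4,0,0],0.9],
  [[0,0,0],[8,0,0],0.9],
  [[0,0,0],[10,0,0],0.9],
  [[0,0,0],[10.5,0,0],0.9],
  [[0,0,0],[11,0,0],0.9],
  [[0,0,0],[11,0,0],0.9],
])

```text
time_s: 11.08
ee_pos: [558.7, -49.4, 396.7]
ee_rot: [-90.0, 0.0, -83.3]
force: [-0.4, 4.3, 0.6]
gripper_width: 26.5
```

>>> carry_out([
  [[0,0,0],[1,0,0],0.9],
  [[0,0,0],[2,0,0],0.9],
  [[0,0,0],[3,0,0],0.9],
  [[0,0,0],[3,0,0],0.9],
  [[0,0,0],[3,0,0],0.9],
  [[0,0,0],[3,0,0],0.9],
])

```text
time_s: 11.58
ee_pos: [558.8, -50.4, 396.6]
ee_rot: [-90.0, 0.3, -83.2]
force: [-0.3, 12.4, 0.1]
gripper_width: 26.6
```

```bash
python3 - <<'E'
from h import *
s=env.state();print(s["gripper_width"],s["force"],s["ee_pos"])
im,P=cloud("top"); cv2.imwrite("pics/t3.png",cv2.resize(im[130:290,180:480],None,fx=2.6,fy=2.6))
q=P[170:250,190:240].reshape(-1,3); q=q[q[:,2]>270]; print("gate top",len(q),np.median(q,0))
q=P[160:250,290:420].reshape(-1,3); q=q[(q[:,2]>226)&(q[:,2]<245)]; print(len(q),q.mean(0),cv2.minAreaRect(q[:,:2].astype(np.float32)))
E
```

```text
26.646861063643538 [-0.2662053  12.4467573   0.14925103] [558.82856053 -50.4441541  396.63860555]
gate top 137 [518.07817743 275.3731457  309.64878857]
126 [516.39372258 -53.94869821 236.63309851] ((520.3488159179688, -54.21849060058594), (45.01471710205078, 25.298978805541992), 0.07330838590860367)
```

View pics/t3.png

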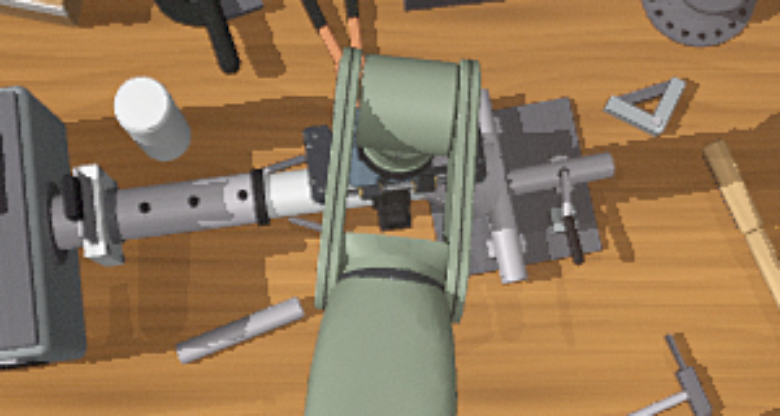

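The view shows the hood drawn out with the pipe bare to (290,195), the gate grip up at (72,190) and the bystanders in place. Travel matches 110 mm and the stop is felt at 12 N. I'll hold briefly and hand in.

>>> carry_out([
  [[0,0,0],[0,0,0],0.9],
  [[0,0,0],[0,0,0],0.9],
  [[0,0,0],[0,0,0],0.9],
  [[0,0,0],[0,0,0],0.9],
  [[0,0,0],[0,0,0],0.9],
  [[0,0,0],[0,0,0],0.9],
])

```text
time_s: 12.13
ee_pos: [558.8, -50.4, 396.7]
ee_rot: [-90.0, 0.3, -83.2]
force: [-1.3, 13.5, 1.4]
gripper_width: 26.6
```

```bash
python3 - <<'E'
from h import *
s=env.state();print(s["gripper_width"],s["force"],s["ee_pos"])
print(env.job_done())
E
```

```text
26.569058352771023 [-1.31091931 13.50262469  1.40200694] [558.84045466 -50.44251385 396.65710107]
the job is handed in; nothing more can be done
None
```

I opened the slide gate to its end stop, squeezed the release paddle in with the hood at home, and pulled the hood past the first catch to its second stop. I handed in at about 12 s, still gripping the handle; no verdict is reported.

- **Gate:** I felt the end stop at about 20 N. The top camera showed the grip top rise from 253 to about 309.5 mm, so the gate is about 56 mm open, above the 52 mm needed. It read the same after the hood was pulled out.
- **Paddle:** the opening was 27.3 mm before the pull and 26.6 mm at the end, which means the paddle was fully in.
- **Hood:** the gripper ended about 1 mm from where the bar should be at the second stop. It was pressing on the stop at about 13 N and standing still.
- **Bystanders:** the can, offcut and other loose things visible in the last picture looked unmoved. I did not measure their positions.
- **Checks missing or disagreeing:** the arm hid the bar in the last top view, so my camera measurement of it was unusable. The hood position rests on the arm's pose and the force felt. I also did not measure the distance from the mouth to the tee.

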